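Close and lock the access cover with its quarter-turn fastener

TASK

The hinged access cover of the grey housing stands ajar. Push it fully shut with the fingertips and only then set a fingertip in the slot of the orange round fastener and turn it clockwise (seen from above) a quarter turn to its stop, with the yellow spot at the green mark, so that the cover is locked. Do not grip or lift the cover, leave the small parts round the housing where they are, and finish with the hand clear.

Things in the scene. Friction and masses are not known exactly. Their poses are not given: they have to be found in the camera images.
- housing: Grey sheet-metal housing, fixed to the bench, open on top under its cover: 140 mm (x) by 180 mm (y) by 60 mm high. Origin: centre of its underside, on the bench. Its x points from the front (nearest the robot) to the hinge side, y to the left along the hinge, z up. Place and yaw vary.
- cover (a joint): Angle of the aluminium cover (140 x 180 x 5 mm) about its hinge on the housing's back upper edge (housing x = +70, z = 60 mm, along y). 0 = shut, its top then flat 65 mm above the bench; positive = front raised; starts at 0.20 to 0.50. The hinge is stiff: the cover stays where left, and 2 to 4 N down near the front moves it. At housing x = -45, y = +-65 mm its top is bare for pushing.
- cover_front (a point): Middle of the cover's front upper edge (when shut: housing x = -70, y = 0, z = 65 mm). Axes as the cover: x along it towards the hinge, z out of its top.
- fastener (a joint): Angle of the round fastener: 0 = open, 1.571 (a quarter turn clockwise from above) = locked; hard stops at both. Starts at 0 to 0.60, stays where left, takes 0.1 N m to turn. Its cam under the cover swings beneath a keeper behind the front wall only if the cover is shut. At 0 the yellow spot points to housing -y (right, red dot), at 1.571 to -x (front, green mark).
- slot_center (a point): Fastener axis, level with its top (cover shut: housing x = -23, y = 0, z = 83 mm). The orange fastener (73 mm across) stands 18 mm above the cover inside a fixed dark collar (81 mm across, as high). Its straight slot runs right across it through the axis along this point's y: 30 mm wide, 14 mm deep, 73 mm long, ends closed by the collar; a yellow spot lies in its -y end.
- capacitor_can: Loose dark blue capacitor can, 35 mm diameter, 47 mm high, left of the housing; leave alone. Origin at the centre of its underside.
- relay_cube: Loose blue relay cube, 28 x 28 x 30 mm, right of the housing; leave alone. Origin at the centre of its underside.
- battery_9v: Loose black battery block, 26 x 48 x 17 mm, further right of the housing; leave alone. Origin at the centre of its underside.

How it is judged:
On the way, in this order (a step that is already met when the one before it is completed fails the run):
1. the cover is pushed shut while the fastener is still open (value of joint cover below 0.03 rad and value of joint fastener below 0.9 rad), for 0.2 s.
2. the fastener is turned to its locked stop (value of joint cover below 0.03 rad and value of joint fastener above 1.4 rad), for 0.2 s.
At the end, for the whole second after the job is handed in: The cover is shut (joint below 0.03 rad), the fastener is turned to its locked stop (joint above 1.40 of 1.571 rad), and capacitor, relay and battery are within 20 mm of where they started (all of step 2 and distance of each of capacitor_can, relay_cube, battery_9v from where it was at the start of the episode below 0.02 m); the robot touches nothing.
It fails at once if the cover is lifted open instead of pushed shut (value of joint cover above 0.65 rad).
It fails at once if the blue capacitor can is moved or carried (more than 20 mm) (distance of capacitor_can from where it was at the start of the episode above 0.02 m).
It fails at once if the blue relay cube is moved or carried (more than 20 mm) (distance of relay_cube from where it was at the start of the episode above 0.02 m).
It fails at once if the black battery block is moved or carried (more than 20 mm) (distance of battery_9v from where it was at the start of the episode above 0.02 m).
It also fails if it takes over 38 s, if anything falls off the work surface, if the arm or the gripper's body presses on something with over 40 N, if the wrist force passes 120 N, or if a joint passes its speed limit or range.

ROBOT

A 6-joint arm with a two-finger parallel gripper is mounted at the origin on a cart in front of the work surface, level with it; the furniture and walls round the work are solid. World frame = base frame: x ahead of the robot, y to its left, z up, the work surface at z = 0. Lengths are in m, angles in rad, forces in N, time in s.
With the tool pointing down it reaches from about 0.375 to 0.975 m from the base axis. Payload 3.8 kg.
Tool frame: the origin (TCP) lies midway between the tips of the shut fingers; the grasp point (between the pads) lies 19 mm behind it; z points along the fingers, y is the line along which they close (so a half turn about z gives the same grasp; the last joint's range is limited). The gripper opens to 85 mm and grips with 20 to 120 N. Pads are 22 mm wide; open, the fingers measure 114 mm over their backs; the gripper's body (76 mm by 85 mm) begins 54 mm behind the grasp point. The pads swing forward as they close: fully open they stand 13 mm farther back than shut.
Start: joints at [1.204, 0.264, 1.604, -0, 1.274, -0.037], TCP at [0.219, 0.639, 0.231] pointing down, gripper open.
Joint ranges: [-2.63, 2.63], [-0.94, 2.18], [0.31, 2.57], [-1.31, 4.45], [0, 2.66], [-2.55, 2.55]. Speed limits (rad/s): [2.57, 2.57, 3.14, 3.14, 3.14, 3.14].

INTERFACE

Orientations are given as a rotation vector (axis times angle).
In Python, from workcell import read_state, vision, ticket gives the robot as it stands. The module is installed in compiled form; this text tells all that it offers.
- The arm moves only by the tool jog_arm, never from a script. Its arguments are lists of equal length, an entry for each row: "turn": the turn, a rotation vector about the tool's x, y, z in rad, a list of three; "delta_pos": the shift along the tool's x, y, z in m, a list of three; "gripper": the finger opening in m, from 0 to 0.0854. In form: {"turn": [[rx, ry, rz], ...], "delta_pos": [[dx, dy, dz], ...], "gripper": [gripper, ...]}. A call has 1 to 20 rows; each row shifts and turns the commanded pose from where the row before left it, along the tool's axes as they then stand; what a row does not reach is not made up. A row lasts 1/12 s, in which the tool goes at most 41.7 mm and 7.16 degrees, less where a joint would pass 70% of its speed; a pose out of reach is approached as far as the arm can. A call with a gripper value outside its range is refused whole. The fingers move at their own pace and stop on an object; "grip_force" is the grip in N (left out, the last holds). Time passes only in rows, so rows that do not move let the fingers close. It gives the time, the measured TCP pose, the force, the opening and the grip force at its end, in the units of the state.
- read_state(): the state, without advancing time (a new reading comes with each control period).
- vision.read_camera(name): name is "scene" or "top" or "wrist"; returns the picture (420x560x3 uint8, red, green, blue); there is no depth.
- vision.calibration(name): a dict with "vfov" (degrees; the focal length in pixels is half the picture's height over the tangent of half this angle, whatever the lens; pixels are square), "cx", "cy" (the principal point, pixels), "R" (3x3) and "t" (3): a world point X has camera coordinates R X + t; the wrist camera has in their place "mount" (4x4, takes a point from camera to tool coordinates, whose origin is the TCP and whose axes are the flange's). Camera axes: x right, y down, z forward; pixel columns grow to the right and rows downward; lengths in m; the calibration is good to about 2 mm. A picture is of the moment at which its call begins: read the wrist's pose just before it. calibration takes no time and is no camera call.
- ticket.finish_job(): hands the job in; it is judged then, once.
The state is a dict: "time": time; "q": joint angles; "joint_vel": joint speeds; "joint_torque": joint torques, N m; "tool_pos": TCP position; "tcp_rot": TCP orientation; "wrist_force": force on the tool from outside, world axes, zero at the start; "torque": the same for the moment, N m; "width": opening from 0.0 (shut) to 1.0 (fully open); "grip_force": force on a finger pad.
Only numpy, scipy, OpenCV 4.12 (cv2) and the standard library are available. Lean on these libraries where they do the work, as an engineer would, in place of code of your own. Each camera call takes 0.05 s, during which the arm holds its last target. There are 200 camera calls.

## Working session

There is one attempt and no reset: what is moved stays moved. The work goes in short steps, Python scripts to look and compute and a tool call to move; the robot and the scene stay as the last step left them, time stands still between calls to the robot, and variables do not carry over. Pictures are saved under pics/ and viewed, at most 10 in all, crops included, and the job is handed in when it is done.

Besides the shell and the picture viewer there is one more tool, called after "Request:" by a JSON object that holds its "method" and its "body", one argument or row to a line. jog_arm: Moves the arm, as the interface text tells. Its arguments: {"type":"object","properties":{"turn":{"type":"array","items":{"type":"array","items":{"type":"number"}}},"delta_pos":{"type":"array","items":{"type":"array","items":{"type":"number"}}},"gripper":{"type":"array","items":{"type":"number"}},"grip_force":{"type":"number"}},"required":["turn","delta_pos","gripper"]}

```bash
mkdir -p pics; python3 - <<'E'
from workcell import read_state, vision
import cv2
s=read_state(); print({k:s[k] for k in('time','tool_pos','tcp_rot','q','width','wrist_force')})
for n in("scene","top"):
    im=vision.read_camera(n); cv2.imwrite(f"pics/{n}0.png",im[:,:,::-1]); print(n,vision.calibration(n))
print(vision.calibration("wrist"))
E
```

```text
{'time': 0.0, 'tool_pos': array([0.21831235, 0.63794998, 0.2299573 ]), 'tcp_rot': array([-0.51552517, -3.09855551,  0.00344185]), 'q': array([ 1.20414461e+00,  2.64759090e-01,  1.60537534e+00, -5.94895675e-06,
        1.27369390e+00, -3.69183300e-02]), 'width': 0.996708285539024, 'wrist_force': array([-0.12062088, -0.2275397 , -0.08097623])}
scene {'vfov': 54.54755009452239, 'cx': 277.65625153111733, 'cy': 215.76259696661373, 'R': array([[ 0.8855645 , -0.46445551, -0.00752261],
       [-0.34895368, -0.65447663, -0.67073964],
       [ 0.30660535,  0.59660826, -0.74165473]]), 't': array([-0.21896266,  0.37537356,  0.66360677])}
top {'vfov': 46.87368745740548, 'cx': 281.6790613541487, 'cy': 211.83669971193143, 'R': array([[-0.01629345, -0.99982534, -0.0091548 ],
       [-0.99089002,  0.01737067, -0.13354859],
       [ 0.13368429,  0.00689544, -0.99099998]]), 't': array([0.27322697, 0.42649391, 1.25631338])}
{'vfov': 67.74657902803284, 'cx': 281.06910658451756, 'cy': 207.4726575660231, 'mount': array([[ 1.28313546e-04, -9.44613232e-01, -3.28185658e-01,
         8.52827780e-02],
       [ 9.99999798e-01, -8.31517376e-05,  6.30313198e-04,
         2.14417025e-06],
       [-6.22691395e-04, -3.28185673e-01,  9.44613030e-01,
        -1.42252028e-01],
       [ 0.00000000e+00,  0.00000000e+00,  0.00000000e+00,
         1.00000000e+00]])}
```

View pics/scene0.png

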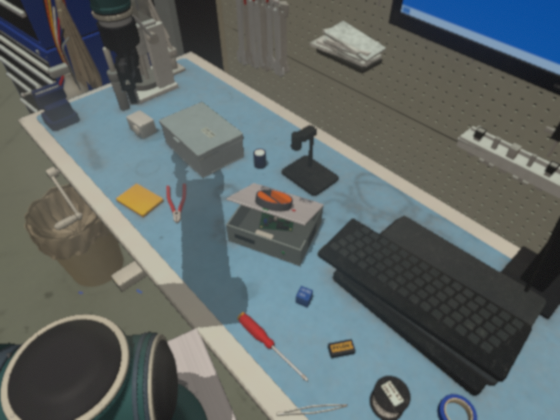

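View pics/top0.png

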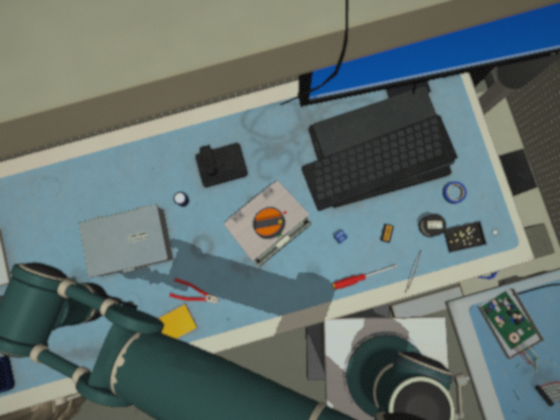

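The scene view shows the housing around (275,225) with its cover ajar. The top view has it around (268,222), relay at (340,236), battery at (387,232) and capacitor at (181,199). I'll enlarge both.

```bash
python3 - <<'E'
import cv2
for n,(r0,r1,c0,c1) in {"scene":(175,265,220,330),"top":(172,272,215,325)}.items():
    im=cv2.imread(f"pics/{n}0.png")[r0:r1,c0:c1]; im=cv2.resize(im,None,fx=6,fy=6,interpolation=cv2.INTER_CUBIC)
    for k in range(0,im.shape[1],60): cv2.putText(im,str(c0+k//6),(k,8),0,.3,(0,0,255)); im[:,k]=im[:,k]//2+60
    for k in range(0,im.shape[0],60): cv2.putText(im,str(r0+k//6),(0,k+8),0,.3,(0,0,255)); im[k]=im[k]//2+60
    cv2.imwrite(f"pics/{n}0c.png",im)
E
```

```text
(no output)
```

View pics/scene0c.png

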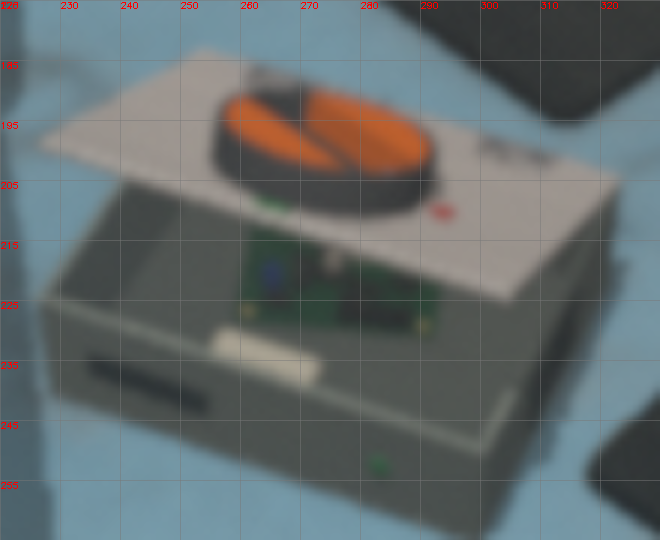

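View pics/top0c.png

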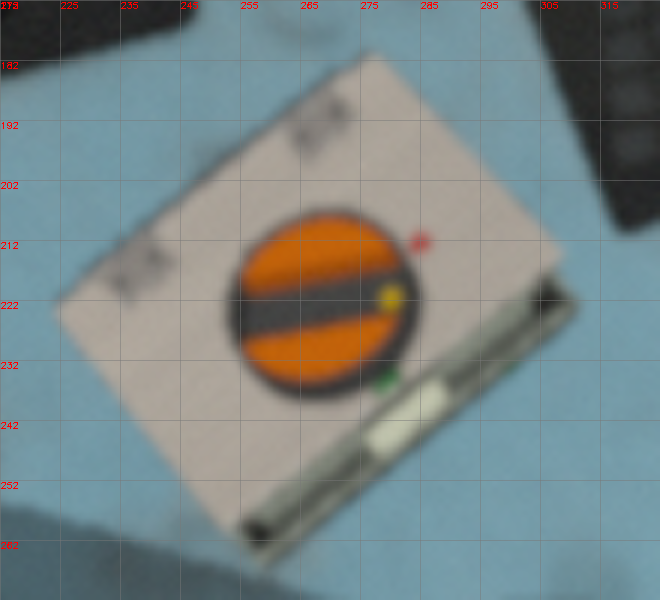

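Both crops show the cover corners, housing front rim, fastener and yellow spot clearly. I'll fit the pose from these.

```bash
cat > fit.py <<'E'
import numpy as np
from workcell import vision
from scipy.optimize import least_squares
def Rz(a): c,s=np.cos(a),np.sin(a); return np.array([[c,-s,0],[s,c,0],[0,0,1]])
def cov(a,x,y,z): # shut housing coords (mm) -> housing coords with cover angle a
    dx,dz=x-70,z-60; c,s=np.cos(a),np.sin(a)
    return np.array([70+dx*c+dz*s, y, 60-dx*s+dz*c])/1000
C={n:vision.calibration(n) for n in("scene","top")}
def proj(n,X):
    k=C[n]; f=210/np.tan(np.radians(k['vfov'])/2); p=k['R']@X+k['t']; return np.array([k['cx']+f*p[0]/p[2],k['cy']+f*p[1]/p[2]])
def world(p,X): return np.array([p[0],p[1],0])+Rz(p[2])@X
E
python3 - <<'E'
from fit import *
T=lambda X,Y:(215+X/6,172+Y/6); S=lambda X,Y:(220+X/6,175+Y/6)
obs=[('top',1,(70,90,65),T(57,305)),('top',1,(70,-90,65),T(378,53)),('top',1,(-70,-90,65),T(563,253)),('top',1,(-70,90,65),T(225,527)),
('top',0,(-70,-90,60),T(577,303)),('top',0,(-70,90,60),T(260,570)),
('scene',1,(-70,90,65),S(40,143)),('scene',1,(70,90,65),S(203,48)),('scene',1,(70,-90,65),S(620,182)),('scene',1,(-70,-90,65),S(507,300)),
('scene',0,(-70,90,60),S(42,298)),('scene',0,(-70,-90,60),S(483,450)),('top',1,(-23,0,83),T(321,300))]
def res(p): return np.concatenate([proj(n,world(p,cov(p[3] if m else 0,*P)))-o for n,m,P,o in obs])
r=min((least_squares(res,[.5,.0,y,.3],loss='soft_l1') for y in(-.6,0,.6)),key=lambda r:r.cost); p=r.x; print(p,r.cost); print(res(p).reshape(-1,2).round(1))
# fastener angle from yellow spot
sp=np.array(T(391,298))
for th in np.arange(0,.7,.1):
  d=30; print(th,(proj('top',world(p,cov(p[3],-23-d*np.sin(th),-d*np.cos(th),70)))-sp).round(1))
for q in [(-45,65,65),(-45,-65,65),(-23,0,83),(-23,0,69)]: print(q,'shut',world(p,cov(0,*q)).round(4),'now',world(p,cov(p[3],*q)).round(4))
def atz(n,u,v,z):
  k=C[n]; f=210/np.tan(np.radians(k['vfov'])/2); d=k['R'].T@np.array([(u-k['cx'])/f,(v-k['cy'])/f,1]); c=-k['R'].T@k['t']; return c+d*(z-c[2])/d[2]
print('cap',atz('top',181,199,.047),'relay',atz('top',340,236,.03),'bat',atz('top',387,232,.017))
E
```

```text
[0.39858311 0.30032282 0.6627782  0.45654882] 5.221434730049955
[[-0.8  0.1]
 [ 0.1 -1.1]
 [ 1.  -0.3]
 [-0.2  0.4]
 [ 1.4 -0.4]
 [-0.2 -0.8]
 [-1.1  0.1]
 [-0.2 -0.1]
 [ 0.4 -0.6]
 [-0.  -0. ]
 [-2.   0. ]
 [-0.3  1.1]
 [-0.1 -0.8]]
0.0 [-0.7 -5.7]
0.1 [-0.1 -4.9]
0.2 [ 0.4 -4. ]
0.30000000000000004 [ 0.9 -3. ]
0.4 [ 1.2 -2.1]
0.5 [ 1.4 -1. ]
0.6000000000000001 [1.5 0. ]
(-45, 65, 65) shut [0.3231 0.3239 0.065 ] now [0.3341 0.3325 0.1152]
(-45, -65, 65) shut [0.4031 0.2214 0.065 ] now [0.4141 0.23   0.1152]
(-23, 0, 83) shut [0.3805 0.2862 0.083 ] now [0.396  0.2983 0.1216]
(-23, 0, 69) shut [0.3805 0.2862 0.069 ] now [0.3911 0.2945 0.1091]
cap [0.46749972 0.53044252 0.047     ] relay [0.36412539 0.11341422 0.03      ] bat [ 0.37373045 -0.01333969  0.017     ]
```

Request:
{"method": "jog_arm", "body": {
  "turn": [
    [0, 0, 0],
    [0, 0, 0],
    [0, 0, 0],
    [0, 0, 0],
    [0, 0, 0],
    [0, 0, 0],
    [0, 0, 0],
    [0, 0, 0],
    [0, 0, 0],
    [0, 0, 0],
    [0, 0, 0],
    [0, 0, 0],
    [0, 0, 0],
    [0, 0, 0],
    [0, 0, -0.11],
    [0, 0, -0.11],
    [0, 0, -0.11],
    [0, 0, -0.11]
  ],
  "delta_pos": [
    [-0.0143, -0.0188, 0.005],
    [-0.0143, -0.0188, 0.005],
    [-0.0143, -0.0188, 0.005],
    [-0.0143, -0.0188, 0.005],
    [-0.0143, -0.0188, 0.005],
    [-0.0143, -0.0188, 0.005],
    [-0.0143, -0.0188, 0.005],
    [-0.0143, -0.0188, 0.005],
    [-0.0143, -0.0188, 0.005],
    [-0.0143, -0.0188, 0.005],
    [-0.0143, -0.0188, 0.005],
    [-0.0143, -0.0188, 0.005],
    [-0.0143, -0.0188, 0.005],
    [-0.0143, -0.0188, 0.005],
    [0, 0, 0],
    [0, 0, 0],
    [0, 0, 0],
    [0, 0, 0]
  ],
  "gripper": [0, 0, 0, 0, 0, 0, 0, 0, 0, 0, 0, 0, 0, 0, 0, 0, 0, 0]
}}

```text
time: 1.6
tool_pos: [0.3226, 0.3242, 0.1608]
tcp_rot: [0.18, -3.136, 0.001]
wrist_force: [-0.0, 0.3, -0.7]
width: -0.001
grip_force: 0.0
```

Request:
{"method": "jog_arm", "body": {
  "turn": [
    [0, 0, 0],
    [0, 0, 0],
    [0, 0, 0],
    [0, 0, 0],
    [0, 0, 0],
    [0, 0, 0],
    [0, 0, 0],
    [0, 0, 0],
    [0, 0, 0],
    [0, 0, 0],
    [0, 0, 0],
    [0, 0, 0],
    [0, 0, 0],
    [0, 0, 0],
    [0, 0, 0]
  ],
  "delta_pos": [
    [0, 0, 0.006],
    [0, 0, 0.006],
    [0, 0, 0.006],
    [0, 0, 0.006],
    [0, 0, 0.006],
    [0, 0, 0.006],
    [0, 0, 0.006],
    [0, 0, 0.006],
    [0, 0, 0.006],
    [0, 0, 0.006],
    [0, 0, 0.006],
    [0, 0, 0.006],
    [0, 0, 0.006],
    [0, 0, 0.006],
    [0, 0, 0.006]
  ],
  "gripper": [0, 0, 0, 0, 0, 0, 0, 0, 0, 0, 0, 0, 0, 0, 0]
}}

```text
time: 2.85
tool_pos: [0.3226, 0.3246, 0.0706]
tcp_rot: [0.173, -3.136, 0.0]
wrist_force: [-0.9, -0.6, 2.9]
width: -0.002
grip_force: 1.0
```

Request:
{"method": "jog_arm", "body": {
  "turn": [
    [0, 0, 0],
    [0, 0, 0],
    [0, 0, 0]
  ],
  "delta_pos": [
    [0, 0, 0.002],
    [0, 0, 0.002],
    [0, 0, 0.001]
  ],
  "gripper": [0, 0, 0]
}}

```text
time: 3.1
tool_pos: [0.3225, 0.3245, 0.0658]
tcp_rot: [0.173, -3.136, 0.001]
wrist_force: [-1.2, -1.2, 1.2]
width: 0.001
grip_force: 1.0
```

Request:
{"method": "jog_arm", "body": {
  "turn": [
    [0, 0, 0],
    [0, 0, 0],
    [0, 0, 0],
    [0, 0, 0],
    [0, 0, 0]
  ],
  "delta_pos": [
    [0, 0, 0.001],
    [0, 0, 0.001],
    [0, 0, 0.001],
    [0, 0, 0],
    [0, 0, 0]
  ],
  "gripper": [0, 0, 0, 0, 0]
}}

```text
time: 3.52
tool_pos: [0.3228, 0.3248, 0.0649]
tcp_rot: [0.173, -3.137, 0.0]
wrist_force: [-4.9, -3.9, 13.2]
width: 0.001
grip_force: 6.7
```

Cover is down on its stop (tip at z = 65 mm, 13 N). I'll lift, move over the fastener and look.

Request:
{"method": "jog_arm", "body": {
  "turn": [
    [0, 0, 0],
    [0, 0, 0],
    [0, 0, 0],
    [0, 0, 0],
    [0, 0, 0],
    [0, 0, 0],
    [0, 0, 0],
    [0, 0, 0],
    [0, 0, 0],
    [0, 0, 0],
    [0, 0, 0]
  ],
  "delta_pos": [
    [0, 0, -0.025],
    [0, 0, -0.025],
    [0, 0, -0.025],
    [0, 0, -0.025],
    [0, 0, -0.025],
    [-0.0133, -0.0112, 0],
    [-0.0133, -0.0112, 0],
    [-0.0133, -0.0112, 0],
    [-0.0133, -0.0112, 0],
    [0, 0, 0],
    [0, 0, 0]
  ],
  "gripper": [0, 0, 0, 0, 0, 0.02, 0.02, 0.02, 0.02, 0.02, 0.02]
}}

```text
time: 4.43
tool_pos: [0.3811, 0.2859, 0.1883]
tcp_rot: [-0.17, 3.137, 0.001]
wrist_force: [-0.9, -0.1, 0.7]
width: 0.235
grip_force: 0.0
```

```bash
python3 - <<'E'
from workcell import read_state, vision
import cv2,numpy as np
s=read_state(); im=vision.read_camera("wrist"); cv2.imwrite("pics/w1.png",im[:,:,::-1]); np.savez("w1",p=s['tool_pos'],r=s['tcp_rot'])
print(s['time'],s['tool_pos'],s['tcp_rot'],s['q'],s['width'],s['wrist_force'])
E
```

```text
4.4333 [0.38105965 0.28594266 0.18833925] [-1.70083576e-01  3.13671852e+00  8.20980922e-04] [ 5.91231423e-01 -8.52617216e-02  2.06398532e+00  3.40989698e-04
  1.16237298e+00 -1.08804098e+00] 0.23492658473304445 [-0.92289918 -0.06876225  0.70206819]
```

View pics/w1.png

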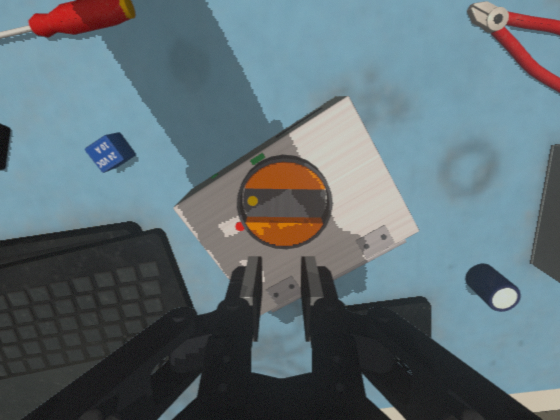

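The wrist view shows the cover shut, the slot running horizontally (aligned with tool y) with the yellow spot at (252,201), and the collar circle spanning about (237..332, 155..249), so centred at (284,202).

```bash
python3 - <<'E'
from fit import *
from scipy.spatial.transform import Rotation as R
d=np.load("w1.npz"); k=vision.calibration("wrist"); f=210/np.tan(np.radians(k['vfov'])/2); Rt=R.from_rotvec(d['r']).as_matrix()
def at(u,v,z):
    M=k['mount']; r=Rt@M[:3,:3]@np.array([(u-k['cx'])/f,(v-k['cy'])/f,1]); c=d['p']+Rt@M[:3,3]; return c+r*(z-c[2])/r[2]
for n,a in dict(center=(284.5,202,.083),spot=(252,201,.069),FR=(175,207,.065),FL=(346,97,.065),BL=(418,232,.065),e1=(250,189,.083),e2=(322,190,.083),e3=(250,219,.083),e4=(322,217,.083)).items(): print(n,at(*a).round(4))
p=[.39858,.30032,.66278]
for n,q in dict(center=(-23,0,83),FR=(-70,-90,65),FL=(-70,90,65),BL=(70,90,65)).items(): print('model',n,world(p,np.array(q)/1000).round(4))
c=at(284.5,202,.083);s=at(252,201,.069); print('spot yaw',np.degrees(np.arctan2(*(s-c)[[1,0]])), 'tool delta',(Rt.T@(c-d['p'])).round(4))
E
```

```text
center [0.3768 0.2888 0.083 ]
spot [0.3835 0.261  0.069 ]
FR [0.3979 0.1924 0.065 ]
FL [0.2894 0.3287 0.065 ]
BL [0.3984 0.4157 0.065 ]
e1 [0.3687 0.2594 0.083 ]
e2 [0.3632 0.3183 0.083 ]
e3 [0.395  0.2614 0.083 ]
e4 [0.3867 0.3219 0.083 ]
model center [0.3804 0.2862 0.083 ]
model FR [0.3988 0.1863 0.065 ]
model FL [0.288  0.3282 0.065 ]
model BL [0.3984 0.4143 0.065 ]
spot yaw -76.43227980646625 tool delta [0.004  0.0032 0.1053]
```

Request:
{"method": "jog_arm", "body": {
  "turn": [
    [0, 0, 0],
    [0, 0, 0],
    [0, 0, 0],
    [0, 0, 0],
    [0, 0, 0],
    [0, 0, 0],
    [0, 0, 0],
    [0, 0, 0],
    [0, 0, 0],
    [0, 0, 0]
  ],
  "delta_pos": [
    [0.0025, 0.002, 0.02],
    [0, 0, 0.02],
    [0, 0, 0.02],
    [0, 0, 0.02],
    [0, 0, 0.015],
    [0, 0, 0.005],
    [0, 0, 0.005],
    [0, 0, 0.003],
    [0, 0, 0.003],
    [0, 0, 0]
  ],
  "gripper": [0.02, 0.02, 0.02, 0.02, 0.02, 0.02, 0.02, 0.02, 0.02, 0.02]
}}

```text
time: 5.32
tool_pos: [0.3781, 0.2882, 0.0776]
tcp_rot: [-0.173, 3.136, 0.001]
wrist_force: [-0.1, 0.7, -0.0]
width: 0.231
grip_force: 0.0
```

Request:
{"method": "jog_arm", "body": {
  "turn": [
    [0, 0, 0],
    [0, 0, 0],
    [0, 0, 0],
    [0, 0, 0]
  ],
  "delta_pos": [
    [0, 0, 0.002],
    [0, 0, 0.002],
    [0, 0, 0.001],
    [0, 0, 0]
  ],
  "gripper": [0.02, 0.02, 0.02, 0.02]
}}

```text
time: 5.65
tool_pos: [0.3779, 0.2877, 0.0723]
tcp_rot: [0.173, -3.137, 0.0]
wrist_force: [-0.3, 0.9, -0.3]
width: 0.236
grip_force: 0.0
```

Request:
{"method": "jog_arm", "body": {
  "turn": [
    [0, 0, 0.06],
    [0, 0, 0.06],
    [0, 0, 0.06],
    [0, 0, 0.06],
    [0, 0, 0.06],
    [0, 0, 0.06],
    [0, 0, 0]
  ],
  "delta_pos": [
    [0, 0, 0],
    [0, 0, 0],
    [0, 0, 0],
    [0, 0, 0],
    [0, 0, 0],
    [0, 0, 0],
    [0, 0, 0]
  ],
  "gripper": [0.02, 0.02, 0.02, 0.02, 0.02, 0.02, 0.02]
}}

```text
time: 6.23
tool_pos: [0.3796, 0.2876, 0.0728]
tcp_rot: [0.394, 3.113, 0.0]
wrist_force: [4.4, -1.1, -0.9]
width: 0.229
grip_force: 2.1
```

```bash
python3 - <<'E'
from workcell import read_state
s=read_state(); print({k:s[k] for k in('time','tool_pos','tcp_rot','q','wrist_force','torque')})
E
```

```text
{'time': 6.2333, 'tool_pos': array([0.37960458, 0.28758125, 0.07283892]), 'tcp_rot': array([3.93586454e-01, 3.11343422e+00, 4.23082357e-04]), 'q': array([ 0.59751403,  0.046833  ,  2.17158855, -0.00255615,  0.92046095,
       -0.72024041]), 'wrist_force': array([ 4.35699675, -1.07410942, -0.88740635]), 'torque': array([-0.35768658, -0.70651419,  0.11882039])}
```

Request:
{"method": "jog_arm", "body": {
  "turn": [
    [0, 0, 0.06],
    [0, 0, 0.06],
    [0, 0, 0.06],
    [0, 0, 0.06],
    [0, 0, 0.06],
    [0, 0, 0.06],
    [0, 0, 0.06],
    [0, 0, 0.06],
    [0, 0, 0.06],
    [0, 0, 0.06],
    [0, 0, 0.06],
    [0, 0, 0.06],
    [0, 0, 0]
  ],
  "delta_pos": [
    [0, 0, 0],
    [0, 0, 0],
    [0, 0, 0],
    [0, 0, 0],
    [0, 0, 0],
    [0, 0, 0],
    [0, 0, 0],
    [0, 0, 0],
    [0, 0, 0],
    [0, 0, 0],
    [0, 0, 0],
    [0, 0, 0],
    [0, 0, 0]
  ],
  "gripper": [0.02, 0.02, 0.02, 0.02, 0.02, 0.02, 0.02, 0.02, 0.02, 0.02, 0.02, 0.02, 0.02]
}}

```text
time: 7.32
tool_pos: [0.3791, 0.2871, 0.0727]
tcp_rot: [1.465, 2.776, 0.0]
wrist_force: [4.1, -2.9, 0.5]
width: 0.231
grip_force: 2.4
```

```bash
cat >st.py <<'E'
from workcell import read_state
import numpy as np
s=read_state(); r=s['tcp_rot']; print({k:s[k].round(4) for k in('tool_pos','wrist_force','torque')},s['time'],'tool y yaw',(2*np.degrees(np.arctan2(r[1],r[0]))-90)%180)
E
python3 st.py
```

```text
{'tool_pos': array([0.3791, 0.2871, 0.0727]), 'wrist_force': array([ 4.0783, -2.8794,  0.5001]), 'torque': array([-0.5885, -0.616 ,  0.0423])} 7.3167 tool y yaw 34.35888634085299
```

Request:
{"method": "jog_arm", "body": {
  "turn": [
    [0, 0, 0.04],
    [0, 0, 0.04],
    [0, 0, 0.03],
    [0, 0, 0]
  ],
  "delta_pos": [
    [0, 0, 0],
    [0, 0, 0],
    [0, 0, 0],
    [0, 0, 0]
  ],
  "gripper": [0.02, 0.02, 0.02, 0.02]
}}

```text
time: 7.65
tool_pos: [0.3789, 0.2873, 0.0727]
tcp_rot: [1.614, 2.693, 0.0]
wrist_force: [4.2, -3.8, 0.3]
width: 0.234
grip_force: 2.7
```

```bash
python3 st.py
```

```text
{'tool_pos': array([0.3789, 0.2873, 0.0727]), 'wrist_force': array([ 4.179 , -3.8243,  0.2965]), 'torque': array([-0.6726, -0.5731,  0.0784])} 7.65 tool y yaw 28.1456921234074
```

Request:
{"method": "jog_arm", "body": {
  "turn": [
    [0, 0, 0.03],
    [0, 0, 0.03],
    [0, 0, 0.03],
    [0, 0, 0]
  ],
  "delta_pos": [
    [0, 0, 0],
    [0, 0, 0],
    [0, 0, 0],
    [0, 0, 0]
  ],
  "gripper": [0.02, 0.02, 0.02, 0.02]
}}

```text
time: 7.98
tool_pos: [0.3788, 0.2874, 0.0727]
tcp_rot: [1.733, 2.618, 0.001]
wrist_force: [2.4, -2.8, 0.7]
width: 0.233
grip_force: 2.7
```

```bash
python3 st.py
```

```text
{'tool_pos': array([0.3788, 0.2874, 0.0727]), 'wrist_force': array([ 2.353 , -2.849 ,  0.7057]), 'torque': array([-0.6495, -0.5632,  0.0569])} 7.9833 tool y yaw 23.006463558952802
```

Request:
{"method": "jog_arm", "body": {
  "turn": [
    [0, 0, 0.04],
    [0, 0, 0.04],
    [0, 0, 0.04],
    [0, 0, 0]
  ],
  "delta_pos": [
    [0, 0, 0],
    [0, 0, 0],
    [0, 0, 0],
    [0, 0, 0]
  ],
  "gripper": [0.02, 0.02, 0.02, 0.02]
}}

```text
time: 8.32
tool_pos: [0.3782, 0.2868, 0.0727]
tcp_rot: [1.884, 2.511, -0.002]
wrist_force: [2.0, -5.6, 4.6]
width: 0.238
grip_force: 22.3
```

```bash
python3 st.py; python3 - <<'E'
from workcell import vision
import cv2
im=vision.read_camera("wrist"); cv2.imwrite("pics/w2.png",im[:,:,::-1])
E
```

```text
{'tool_pos': array([0.3782, 0.2868, 0.0727]), 'wrist_force': array([ 1.962 , -5.6261,  4.581 ]), 'torque': array([-0.9886, -0.2379,  0.656 ])} 8.3167 tool y yaw 16.23531106702623
```

View pics/w2.png

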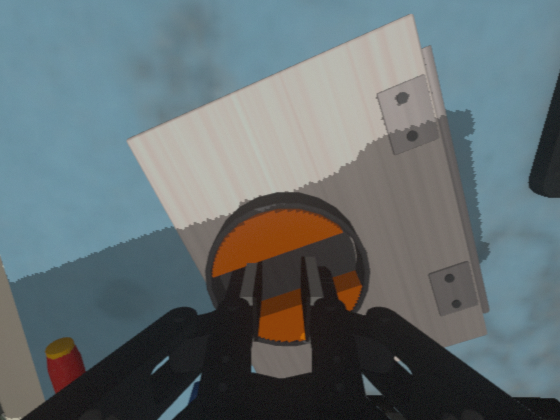

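Torque jumped to 0.66 N m, so the stop is reached; in the picture the slot (215,276)–(340,235) runs roughly along the cover's side edge. I'll ease back slightly, lift clear and check.

Request:
{"method": "jog_arm", "body": {
  "turn": [
    [0, 0, 0.02],
    [0, 0, 0],
    [0, 0, 0],
    [0, 0, -0.06],
    [0, 0, -0.06],
    [0, 0, -0.04],
    [0, 0, 0],
    [0, 0, 0],
    [0, 0, 0],
    [0, 0, 0],
    [0, 0, 0],
    [0, 0, 0],
    [0, 0, 0],
    [0, 0, 0],
    [0, 0, 0]
  ],
  "delta_pos": [
    [0, 0, 0],
    [0, 0, 0],
    [0, 0, 0],
    [0, 0, 0],
    [0, 0, 0],
    [0, 0, 0],
    [0, 0, 0],
    [0, 0, -0.004],
    [0, 0, -0.006],
    [0, 0, -0.01],
    [0, 0, -0.02],
    [0, 0, -0.03],
    [0, 0, -0.03],
    [0, 0, -0.02],
    [0, 0, 0]
  ],
  "gripper": [0.02, 0.02, 0.02, 0.02, 0.02, 0.02, 0.02, 0.02, 0.02, 0.02, 0.02, 0.02, 0.02, 0.02, 0.02]
}}

```text
time: 9.62
tool_pos: [0.3804, 0.2904, 0.199]
tcp_rot: [1.707, 2.634, 0.016]
wrist_force: [0.4, 0.1, 1.2]
width: 0.235
grip_force: 0.0
```

```bash
python3 st.py; python3 - <<'E'
from workcell import vision,read_state
import cv2,numpy as np
s=read_state(); np.savez("w3",p=s['tool_pos'],r=s['tcp_rot'])
im=vision.read_camera("wrist"); cv2.imwrite("pics/w3.png",im[:,:,::-1])
E
```

```text
{'tool_pos': array([0.3804, 0.2904, 0.199 ]), 'wrist_force': array([0.4132, 0.0923, 1.1684]), 'torque': array([-0.0309,  0.0091, -0.0472])} 9.6167 tool y yaw 24.106271454002012
```

View pics/w3.png

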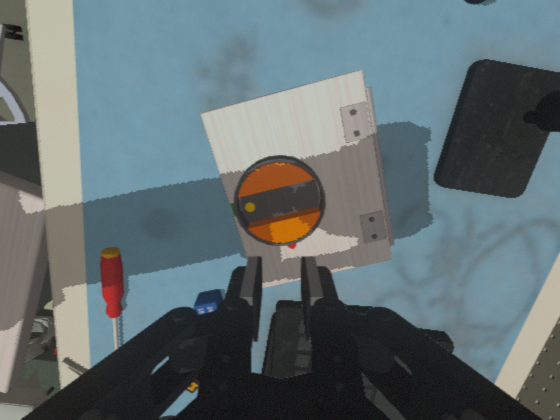

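The picture shows the cover shut and the yellow spot (250,207) at the green mark (235,210). The slot is parallel to the cover's sides and the hand is clear.

```bash
python3 -c "
from workcell import ticket; print(ticket.finish_job())"
```

```text
the job is handed in; nothing more can be done
None
```

The cover was pushed shut, the fastener was turned clockwise to its locked stop with the yellow spot at the green mark, and I handed the job in with the hand clear at about 10 s; no verdict came back.

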